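Pack the model-maker's caddy, leave the look-alikes

ROBOT

A 6-joint arm with a two-finger parallel gripper is mounted at the origin on a cart in front of the work surface, level with it; the furniture and walls round the work are solid. World frame = base frame: x ahead of the robot, y to its left, z up, the work surface at z = 0. Lengths are in m, angles in rad, forces in N, time in s.
With the tool pointing down it reaches from about 0.25 to 0.775 m from the base axis. Payload 4 kg.
Tool frame: the origin (TCP) lies between the finger pads; the fingertips stand 14 mm ahead of it and the grasp point (between the pads) lies 5 mm behind it (tip_reach is the distance from the TCP to the fingertips, in m); z points along the fingers, y is the line along which they close (so a half turn about z gives the same grasp; the last joint's range is limited). The gripper opens to 94 mm and grips with 3 to 60 N. Pads are 16 mm wide; open, the fingers measure 119 mm over their backs; the gripper's body (75 mm by 177 mm) begins 78 mm behind the grasp point.
Start: joints at [-1.241, 0.087, 1.371, -0, 1.684, -0.103], TCP at [0.231, -0.499, 0.22] pointing down, gripper open.
Joint ranges: [-3.1, 3.1], [-0.76, 2.03], [0.27, 2.55], [-1.08, 4.22], [0.17, 2.65], [-2.57, 2.57]. Speed limits (rad/s): [2.79, 2.79, 3.14, 3.14, 3.14, 3.14].

INTERFACE

Orientations are given as [roll, pitch, yaw] about the fixed x, y, z axes, in that order (R = Rz(yaw) Ry(pitch) Rx(roll)).
In Python, from bench import * gives the robot as it stands. The module is installed in compiled form; this text tells all that it offers.
- The arm moves only by the tool servo_tool, never from a script. Its argument "targets" is a list of rows, each a list of 4 numbers: the shift along the tool's x, y, z in cm, then the turn about the tool's z in degrees. A call has 1 to 8 rows; each row is the pose to reach, as a shift and turn from the pose commanded when the call began, along the tool's axes at that moment; what a row does not reach only later rows make up. A row lasts 1/8 s, in which the tool goes at most 62.5 mm and 10.7 degrees, less where a joint would pass 70% of its speed; a pose out of reach is approached as far as the arm can. A call with a gripper value outside its range is refused whole. "claw" is the closure in counts, from 0 (fully open) to 255 (shut), set as the call begins (left out, the last holds). The fingers move at their own pace and stop on an object; the grip force is fixed at half the most. Time passes only in rows, so rows that repeat a pose let the fingers close. It gives the time, the measured TCP pose, the force, the opening and the grip force at its end, in the units of the state.
- get_obs(): the state, without advancing time (a new reading comes with each control period).
- snapshot(name): name is "scene" or "top" or "wrist"; returns the picture (480x640x3 uint8, blue, green, red); there is no depth.
- camera_model(name): a dict with "camera_matrix" (3x3 intrinsics, pixels), "k1" (the pictures are not rectified: a ray, as slopes to the right and down, at radius r is drawn at 1 + k1 r^2 times it, then the intrinsics apply), "camera_from_world" (4x4, takes a point from world to camera coordinates). Camera axes: x right, y up, looking along -z (the intrinsics and any distortion apply to the point x, -y, -z); pixel columns grow to the right and rows downward; lengths in m; the calibration is good to about 2 mm. A picture is of the moment at which its call begins: read the wrist's pose just before it. camera_model takes no time and is no camera call; for the wrist camera it gives the pose at the moment of the call.
- close_job(): hands the job in; it is judged then, once.
The state is a dict: "time": time; "joint_positions": joint angles; "qvel": joint speeds; "joint_torque": joint torques, N m; "tool_pos": TCP position; "ee_rot": TCP orientation; "wrist_force": force on the tool from outside, world axes, zero at the start; "wrist_torque": the same for the moment, N m; "width": finger opening in m; "finger_force": force on a finger pad.
Only numpy, scipy, OpenCV 4.12 (cv2) and the standard library are available. Lean on these libraries where they do the work, as an engineer would, in place of code of your own. Each camera call takes 0.05 s, during which the arm holds its last target. There are 200 camera calls.

TASK

Pack the wooden caddy on the bench: the red paint jar stands upright in the red bin, the pale pine offcut lies flat in the yellow bin, and the bare-wood clothes peg, lying flat, shares the green bin with the cotton reel, standing on end beside it, each resting on the bin's floor. Leave the yellow peg, the blue paint jar and the dark offcut where they are, and never tip the red jar, it is open.

Things in the scene. Friction and masses are not known exactly. Their poses are not given: they have to be found in the camera images.
- red_jar_mid (a point): glass paint jar standing upright, 49 mm across, 62 mm tall to the rim, red paint, no brush in it; the point is its centre, 31 mm above its underside; about 140 g
- pine_offcut_mid (a point): pale pine block, 35 x 72 x 28 mm (its own x, y, z; grasp across x, 35 mm), lying flat; the point is its centre, 14 mm above its underside; about 50 g
- peg_mid (a point): bare-wood (light brown) clothes peg lying flat, 15 x 72 x 12 mm (its own x, y, z; long axis = its y, grasp across x, 15 mm); the point is its centre, 6 mm above its underside; about 15 g
- reel_mid (a point): wooden cotton reel standing on end, 35 mm across, 42 mm tall; the point is its centre, 21 mm above its underside; about 30 g
- yellow_peg_mid (a point): YELLOW clothes peg lying flat, 15 x 72 x 12 mm (its own x, y, z; long axis = its y, grasp across x, 15 mm); the point is its centre, 6 mm above its underside; about 15 g; does not belong in the caddy
- blue_jar_mid (a point): glass paint jar standing upright, 49 mm across, 62 mm tall to the rim, blue paint, with a thin stick standing in it up to 155 mm; the point is the jar's centre, 31 mm above its underside; does not belong in the caddy
- dark_offcut_mid (a point): DARK brown hardwood block, 35 x 72 x 28 mm (its own x, y, z; grasp across x, 35 mm), lying flat; the point is its centre, 14 mm above its underside; about 50 g; does not belong in the caddy
- red_bin: red shallow open plastic bin, one of three equal ones that sit side by side in a wooden caddy 106 x 306 mm; fixed. Outside 96 x 96 mm, walls 2.2 mm, inside 91.6 x 91.6 mm. Origin: centre of its underside (3 mm above the bench); its inner floor lies 2.2 mm and its rim 15.5 mm above the origin. The three bins lie in a row along their common y at 98 mm spacing, in any order; the caddy's end boards beyond the outer two rise 3.5 mm above the bins' rims
- yellow_bin: yellow shallow open plastic bin, one of three equal ones that sit side by side in a wooden caddy 106 x 306 mm; fixed. Outside 96 x 96 mm, walls 2.2 mm, inside 91.6 x 91.6 mm. Origin: centre of its underside (3 mm above the bench); its inner floor lies 2.2 mm and its rim 15.5 mm above the origin. The three bins lie in a row along their common y at 98 mm spacing, in any order; the caddy's end boards beyond the outer two rise 3.5 mm above the bins' rims
- green_bin: green shallow open plastic bin, one of three equal ones that sit side by side in a wooden caddy 106 x 306 mm; fixed. Outside 96 x 96 mm, walls 2.2 mm, inside 91.6 x 91.6 mm. Origin: centre of its underside (3 mm above the bench); its inner floor lies 2.2 mm and its rim 15.5 mm above the origin. The three bins lie in a row along their common y at 98 mm spacing, in any order; the caddy's end boards beyond the outer two rise 3.5 mm above the bins' rims

How it is judged:
At the end, for the whole second after the job is handed in: Red jar upright in the red bin, pine offcut flat in the yellow, peg flat and reel upright in the green: each between the walls, on the floor (height within 5 mm, tilt under 0.15 rad), at rest; yellow peg, blue jar and dark offcut within 20 mm of their starts (x of red_jar_mid in the frame of red_bin between -0.024 and 0.024 m and y of red_jar_mid in the frame of red_bin between -0.024 and 0.024 m and z of red_jar_mid in the frame of red_bin between 0.0282 and 0.0382 m and angle between each of red_jar_mid, pine_offcut_mid, peg_mid, reel_mid's own z axis and vertical below 0.15 rad and linear speed of each of red_jar, pine_offcut, peg, reel below 0.02 m/s and x of pine_offcut_mid in the frame of yellow_bin between -0.033 and 0.033 m and y of pine_offcut_mid in the frame of yellow_bin between -0.033 and 0.033 m and z of pine_offcut_mid in the frame of yellow_bin between 0.0112 and 0.0212 m and x of peg_mid in the frame of green_bin between -0.041 and 0.041 m and y of peg_mid in the frame of green_bin between -0.041 and 0.041 m and z of peg_mid in the frame of green_bin between 0.0032 and 0.0132 m and x of reel_mid in the frame of green_bin between -0.031 and 0.031 m and y of reel_mid in the frame of green_bin between -0.031 and 0.031 m and z of reel_mid in the frame of green_bin between 0.0182 and 0.0282 m and distance of each of yellow_peg_mid, blue_jar_mid, dark_offcut_mid from where it was at the start of the episode below 0.02 m); the robot touches nothing.
It fails at once if a look-alike that does not belong (yellow peg, blue jar, dark offcut) is moved by more than 20 mm (distance of any of yellow_peg_mid, blue_jar_mid, dark_offcut_mid from where it was at the start of the episode above 0.02 m).
It fails at once if the open red paint jar is tipped by more than 0.5 rad (angle between red_jar_mid's own z axis and vertical above 0.5 rad).
It also fails if it takes over 99 s, if anything falls off the work surface, if the arm or the gripper's body presses on something with over 40 N, if the wrist force passes 120 N, or if a joint passes its speed limit or range.

## Working session

There is one attempt and no reset: what is moved stays moved. The work goes in short steps, Python scripts to look and compute and a tool call to move; the robot and the scene stay as the last step left them, time stands still between calls to the robot, and variables do not carry over. Pictures are saved under pics/ and viewed, at most 14 in all, crops included, and the job is handed in when it is done.

Besides the shell and the picture viewer there is one more tool, called after ">>>" in YAML: its name, and indented under it one key for each argument. servo_tool: Moves the arm, as the interface text tells. Its arguments: {"type":"object","properties":{"targets":{"type":"array"},"claw":{"type":"number"}},"required":["targets"]}

```bash
mkdir -p pics; python3 - <<'E'
from bench import *
import cv2
o=get_obs();print(o)
for n in("top","scene"):
    cv2.imwrite(f"pics/{n}.png",snapshot(n));print(n,camera_model(n))
E
```

```text
{'time': 0.0, 'joint_positions': array([-1.24111128e+00,  8.79534612e-02,  1.37224730e+00,  6.31654816e-06,
        1.68357848e+00, -1.03108252e-01]), 'qvel': array([ 1.53498730e-03,  4.63607391e-04,  2.29642697e-05, -9.90598182e-04,
        7.30151584e-04, -1.04455933e-03]), 'joint_torque': array([ 2.52726693e-07, -3.40181315e+01, -3.02427328e+01,  7.17650517e-02,
        3.26915283e-02, -1.65496149e-04]), 'tool_pos': array([ 0.23050145, -0.49880464,  0.21830851]), 'ee_rot': array([-3.13941832e+00, -2.31300601e-04,  4.32793754e-01]), 'wrist_force': array([-0.2308022 ,  0.32413034,  0.52283101]), 'wrist_torque': array([ 0.01788353,  0.01109004, -0.01665918]), 'finger_force': 0.0, 'width': 0.09384215686794616}
top {'camera_matrix': array([[460.64137598,   0.        , 324.25959974],
       [  0.        , 460.64137598, 240.77635548],
       [  0.        ,   0.        ,   1.        ]]), 'k1': -0.07252600282254379, 'camera_from_world': array([[-0.02345588, -0.99971499,  0.00444578,  0.00712561],
       [ 0.99924514, -0.02330664,  0.03107964, -0.47884318],
       [-0.03096717,  0.00517143,  0.99950702, -1.22678051],
       [ 0.        ,  0.        ,  0.        ,  1.        ]])}
scene {'camera_matrix': array([[440.59573405,   0.        , 319.65896942],
       [  0.        , 440.59573405, 241.03383528],
       [  0.        ,   0.        ,   1.        ]]), 'k1': 0.00607407854882319, 'camera_from_world': array([[-0.87553657, -0.48295225, -0.01388665,  0.45405618],
       [ 0.3162523 , -0.5945843 ,  0.73922526, -0.20537599],
       [-0.36526729,  0.64282706,  0.67331506, -0.83111553],
       [ 0.        ,  0.        ,  0.        ,  1.        ]])}
```

View pics/top.png

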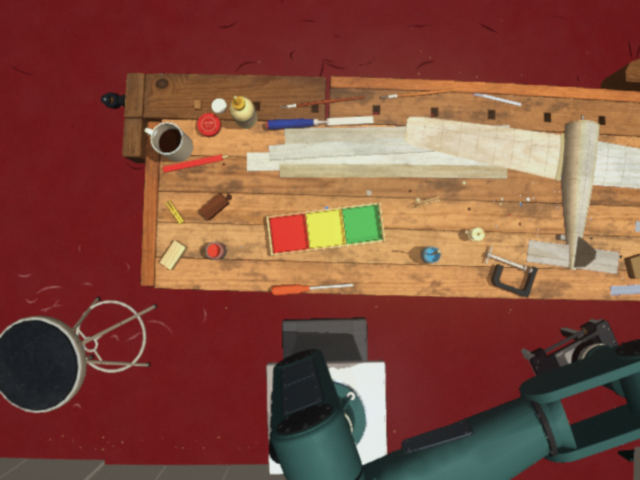

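View pics/scene.png

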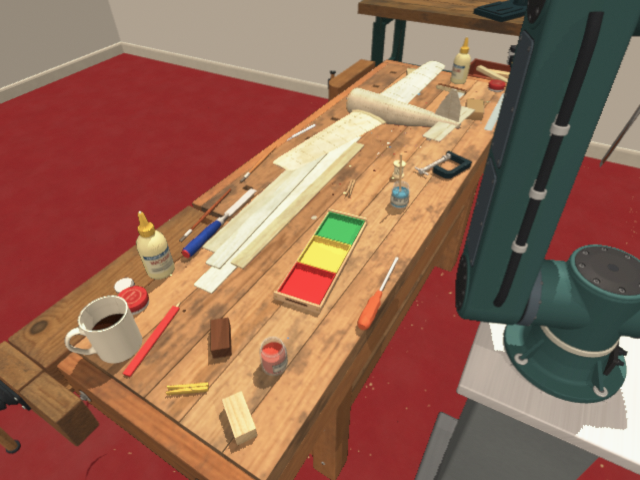

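The top view shows the red jar at about (213,250), pine (173,255), caddy from (265,205) to (384,255), blue jar (430,254), reel (476,234) and the bare peg at about (427,201). I'll enlarge it.

```bash
cat > h.py <<'E'
from bench import *
import numpy as np, cv2
def ray(n,uv,cm=None):
    cm=cm or camera_model(n);K=cm["camera_matrix"];T=cm["camera_from_world"]
    p=cv2.undistortPoints(np.array([[uv]],float),K,np.array([cm["k1"],0,0,0,0]))[0,0]
    R=T[:3,:3];return -R.T@T[:3,3],R.T@np.array([p[0],-p[1],-1])
def at(n,uv,z,cm=None):
    c,d=ray(n,uv,cm);return c+d*(z-c[2])/d[2]
E
python3 - <<'E'
import cv2,numpy as np
t=cv2.imread("pics/top.png")
a=cv2.resize(t[192:288,150:400],None,fx=3,fy=3,interpolation=cv2.INTER_CUBIC)
b=cv2.resize(t[192:272,400:500],None,fx=3.5,fy=3.5,interpolation=cv2.INTER_CUBIC)
o=np.zeros((a.shape[0]+b.shape[0],750,3),np.uint8);o[:a.shape[0]]=a;o[a.shape[0]:,:b.shape[1]]=b
s=cv2.imread("pics/scene.png")[150:220,330:430];s=cv2.resize(s,None,fx=4,fy=4,interpolation=cv2.INTER_CUBIC)
o[288:568,350:750]=s
cv2.imwrite("pics/c1.png",o)
E
```

```text
(no output)
```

View pics/c1.png

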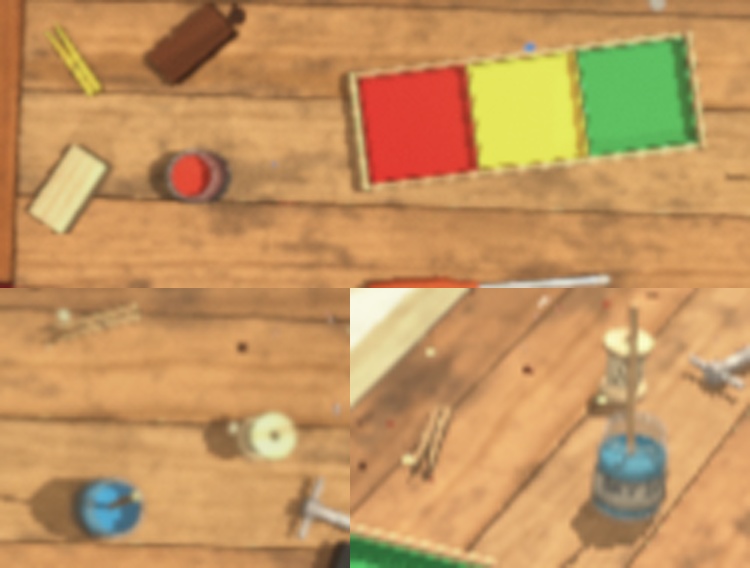

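```bash
python3 - <<'E'
from h import *
A=lambda x,y:(150+x/3,192+y/3); B=lambda x,y:(400+x/3.5,192+(y-288)/3.5)
P=lambda u,z:at("top",u,z)[:2]
pine=np.array([P(A(*c),.028) for c in[(75,145),(110,165),(63,233),(28,212)]])
print("pine",pine.mean(0),[np.linalg.norm(pine[i]-pine[i-1]) for i in range(4)],np.degrees(np.arctan2(*(pine[0]-pine[3])[::-1])))
cad=np.array([P(A(*c),.020) for c in[(348,73),(690,35),(703,145),(363,188)]])
print("cad",cad.mean(0),[np.linalg.norm(cad[i]-cad[i-1]) for i in range(4)]);ax=cad[1]+cad[2]-cad[0]-cad[3];ax/=np.linalg.norm(ax);print(ax,np.degrees(np.arctan2(ax[1],ax[0])))
for k in(-1,0,1):print("bin r,y,g",cad.mean(0)+k*.098*ax)
print("jar",P(A(194,176),.062)," blue",P(B(109,508),.045)," reel",P(B(272,436),.042))
e=[P(B(52,337),.01),P(B(140,312),.01)];print("peg",e,np.linalg.norm(e[0]-e[1]),(e[0]+e[1])/2,np.degrees(np.arctan2(*(e[1]-e[0])[::-1])))
print("dark",P(A(192,43),.028),"ypeg",P(A(75,61),.012))
for j in("wrist",):
  print(camera_model(j)); o=get_obs();print(o['tool_pos'])
E
```

```text
pine [0.45011556 0.39761387] [np.float64(0.07243603513726828), np.float64(0.03609614477896885), np.float64(0.07303574985419341), np.float64(0.03656963746599146)] -36.443556233230666
cad [ 0.51047734 -0.00777223] [np.float64(0.10276938297304357), np.float64(0.3052863846402887), np.float64(0.09836604585344767), np.float64(0.303199268179992)]
[ 0.09501061 -0.99547626] -84.54806939174657
bin r,y,g [0.5011663  0.08978444]
bin r,y,g [ 0.51047734 -0.00777223]
bin r,y,g [ 0.51978838 -0.10532891]
jar [0.45835375 0.27806295]  blue [ 0.43447823 -0.28173738]  reel [ 0.48547325 -0.40790732]
peg [array([ 0.566721  , -0.25000357]), array([ 0.58465929, -0.31896137])] 0.07125278231314384 [ 0.57569014 -0.28448247] -75.41858029160346
dark [0.5763544 0.2860205] ypeg [0.56469977 0.39589361]
{'camera_matrix': array([[388.68931123,   0.        , 321.8393053 ],
       [  0.        , 388.68931123, 232.56609506],
       [  0.        ,   0.        ,   1.        ]]), 'k1': -0.0674951859704943, 'camera_from_world': array([[ 4.19164079e-01, -9.07910000e-01, -9.52337059e-04,
        -5.49427876e-01],
       [ 8.78840951e-01,  4.06006331e-01, -2.50594176e-01,
         2.62629064e-02],
       [ 2.27903613e-01,  1.04203124e-01,  9.68091758e-01,
        -3.89939480e-01],
       [ 0.00000000e+00,  0.00000000e+00,  0.00000000e+00,
         1.00000000e+00]])}
[ 0.23052539 -0.49884757  0.21842545]
```

```bash
cat >> h.py <<'E'
def go(x,y,z,yawdeg):
    "shift (cm, tool axes) and turn (deg) from the present pose; yaw is that of tool x"
    o=get_obs();r=o['ee_rot'];w=r[2];d=np.array([x,y,z])-o['tool_pos']
    s=[d[0]*np.cos(w)+d[1]*np.sin(w),d[0]*np.sin(w)-d[1]*np.cos(w),-d[2]]
    turn=(-(yawdeg-np.degrees(w))+180)%360-180
    print("go",np.round(np.array(s)*100,2),"turn",round(turn,1),"q6 end",round(np.degrees(np.arctan2(y,x))+90-yawdeg),"t",round(o['time'],2))
E
python3 -c "
from h import *
go(.5757,-.2845,.2,104.6)"
```

```text
go [40.32 -4.98  1.84] turn -79.8 q6 end -41 t 0.1
```

>>> servo_tool:
  targets:
    - [40.3,-5,1.8,-79.8]
    - [40.3,-5,1.8,-79.8]
    - [40.3,-5,1.8,-79.8]
    - [40.3,-5,1.8,-79.8]
    - [40.3,-5,1.8,-79.8]
    - [40.3,-5,1.8,-79.8]
    - [40.3,-5,1.8,-79.8]
    - [40.3,-5,1.8,-79.8]
  claw: 150

```text
time: 1.1
tool_pos: [0.5772, -0.2825, 0.1997]
ee_rot: [-3.14, -0.002, 1.833]
wrist_force: [-0.6, 0.0, 0.1]
width: 0.0386
finger_force: 0.0
```

>>> servo_tool:
  targets:
    - [0,0,0,0]
    - [0,0,0,0]
    - [0,0,0,0]

```text
time: 1.48
tool_pos: [0.5751, -0.2853, 0.2016]
ee_rot: [3.142, 0.0, 1.824]
wrist_force: [0.4, -0.9, 0.8]
width: 0.039
finger_force: 0.0
```

```bash
python3 -c "
from h import *
o=get_obs();print(o['tool_pos'],np.degrees(o['ee_rot']))
np.save('cm1.npy',camera_model('wrist'),allow_pickle=True)
cv2.imwrite('pics/w1.png',snapshot('wrist'))"
```

```text
[ 0.57511809 -0.28534713  0.20157294] [1.79998641e+02 7.27622368e-03 1.04507232e+02]
```

View pics/w1.png

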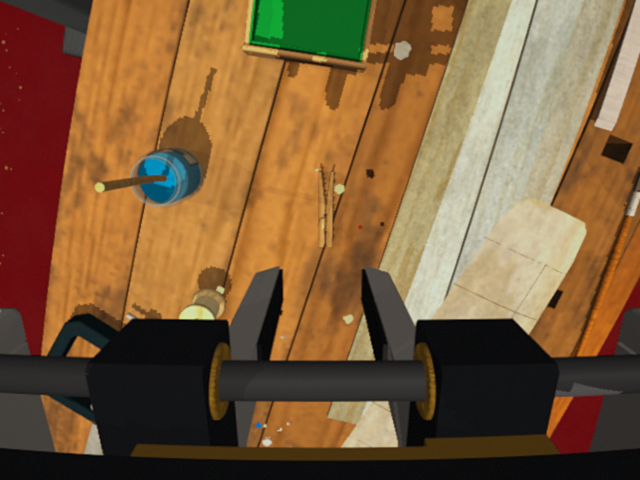

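Bare peg runs from about (326,165) to (326,246), with a pebble just right of it at (339,188). The green bin's end board is at (245,48)-(367,66). I'll grip the peg a bit below its middle.

```bash
python3 -c "
from h import *
cm=np.load('cm1.npy',allow_pickle=True).item()
P=lambda u,z:at('wrist',u,z,cm)[:2]
a=P((326,164.5),.009);b=P((326.5,246),.009);print(a,b,np.linalg.norm(a-b),(a+b)/2,np.degrees(np.arctan2(*(a-b)[::-1])))
print('peb',P((339,188),.005),'width',P((317,206),.009),P((335,206),.009))
print('board corners',P((244,48),.022),P((367,66),.022))
print('reel',P((198,313),.042),'stick',P((99,187),.155),'blue',P((168,176),.062))
m=(a+b)/2;d=(a-b)/np.linalg.norm(a-b);g=m-.006*d;print(g)
go(*g,.05,np.degrees(np.arctan2(*d[::-1])))
"
```

```text
[ 0.56749127 -0.24229802] [ 0.58752871 -0.31709852] 0.07743780505839831 [ 0.57750999 -0.27969827] 104.99621766259843
peb [ 0.5848859  -0.26063175] width [ 0.56906099 -0.28159853] [ 0.58535171 -0.27739   ]
board corners [ 0.47695192 -0.1650657 ] [ 0.57953987 -0.15349906]
reel [ 0.48630051 -0.39972148] stick [ 0.44297674 -0.27409879] blue [ 0.44719332 -0.27760369]
[ 0.57906252 -0.28549393]
go [-0.11  0.37 15.16] turn -0.5 q6 end -41 t 1.52
```

>>> servo_tool:
  targets:
    - [-0.15,0.35,6,-0.5]
    - [-0.15,0.35,11,-0.5]
    - [-0.15,0.35,15,-0.5]
    - [-0.15,0.35,17,-0.5]
    - [-0.15,0.35,18,-0.5]
    - [-0.15,0.35,18.5,-0.5]
    - [-0.15,0.35,18.5,-0.5]
    - [-0.15,0.35,18.5,-0.5]

```text
time: 2.52
tool_pos: [0.5802, -0.286, 0.018]
ee_rot: [3.14, 0.002, 1.834]
wrist_force: [0.4, 0.3, 0.2]
width: 0.0387
finger_force: 0.0
```

>>> servo_tool:
  targets:
    - [0,0,0,0]
    - [0,0,0,0]
    - [0,0,0,0]
    - [0,0,0,0]
  claw: 255

```text
time: 3.02
tool_pos: [0.5794, -0.2855, 0.0167]
ee_rot: [3.141, 0.0, 1.834]
wrist_force: [0.2, 0.8, 1.2]
width: 0.0143
finger_force: 30.0
```

>>> servo_tool:
  targets:
    - [0,0,-4,0]
    - [0,0,-9,0]
    - [0,0,-13,0]
    - [0,0,-13,0]

```text
time: 3.52
tool_pos: [0.5815, -0.2868, 0.1517]
ee_rot: [3.135, 0.007, 1.834]
wrist_force: [0.1, 0.2, 0.2]
width: 0.0147
finger_force: 30.0
```

```bash
python3 -c "
from h import *
o=get_obs();print(o['width'],o['finger_force'])
c=np.array([.521,-.105]);px=np.array([.9955,.095])
d=np.array([-.095,.9955])
p=c+.018*px-.005*d;print(p)
go(*p,.14,95.5)
cv2.imwrite('pics/w2.png',snapshot('wrist'))
"
```

```text
0.014651435952075601 29.993413388729095
[ 0.539394  -0.1082675]
go [18.33  0.59  1.17] turn 9.6 q6 end -17 t 3.52
```

View pics/w2.png

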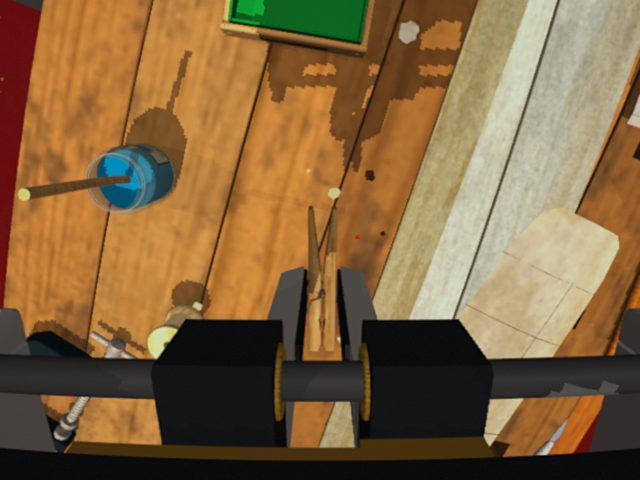

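The peg is held between the fingers, in line with the tool. I'll move it over the green bin.

>>> servo_tool:
  targets:
    - [6,0.2,0.3,4]
    - [12,0.4,0.5,8]
    - [17,0.6,1.2,9.6]
    - [18.3,0.6,1.2,9.6]
    - [18.3,0.6,1.2,9.6]
    - [18.3,0.6,1.2,9.6]
    - [18.3,0.6,1.2,9.6]

```text
time: 4.45
tool_pos: [0.5378, -0.1086, 0.1343]
ee_rot: [-3.142, 0.0, 1.665]
wrist_force: [0.6, -0.3, -0.8]
width: 0.0143
finger_force: 30.0
```

```bash
python3 -c "
from h import *
o=get_obs();print(o['tool_pos'],np.degrees(o['ee_rot']))
np.save('cm3.npy',camera_model('wrist'),allow_pickle=True)
cv2.imwrite('pics/w3.png',snapshot('wrist'))
"
```

```text
[ 0.53775513 -0.10864198  0.1343255 ] [-1.79996119e+02  2.21775379e-02  9.53935035e+01]
```

View pics/w3.png

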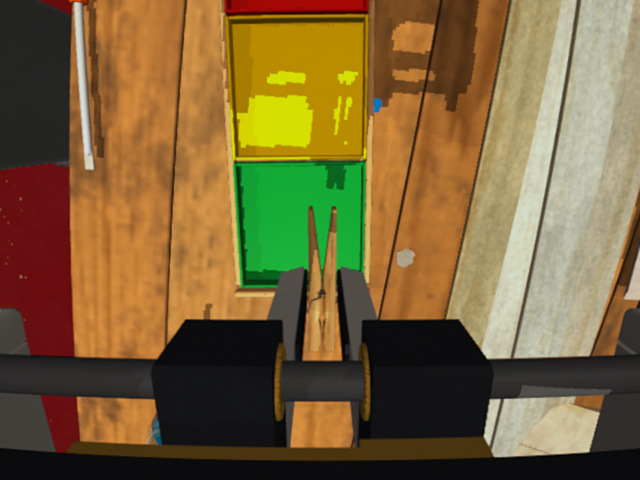

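Green bin rim corners are near (235,162), (366,161), (240,288) and (369,287). The yellow bin is (229,15)-(368,15) down to (233,160)-(366,160). Peg is aligned with the row.

```bash
python3 -c "
from h import *
cm=np.load('cm3.npy',allow_pickle=True).item()
P=lambda u,z=.0185:at('wrist',u,z,cm)[:2]
g=np.array([P(u) for u in[(235,162),(366,161),(369,287),(240,288)]]);y=np.array([P(u) for u in[(228,15),(370,15),(366,160),(234,160)]])
for n,q in(('g',g),('y',y)):print(n,q.mean(0),[round(np.linalg.norm(q[i]-q[i-1]),4) for i in range(4)])
print(np.degrees(np.arctan2(*(y.mean(0)-g.mean(0))[::-1])))
c=np.array([.521,-.105])
print((g.mean(0)*.5+c*.5))
"
```

```text
g [ 0.52259183 -0.10643177] [np.float64(0.0969), np.float64(0.0938), np.float64(0.0967), np.float64(0.1004)]
y [ 0.51243034 -0.00944157] [np.float64(0.0963), np.float64(0.0946), np.float64(0.096), np.float64(0.0945)]
95.98095928735974
[ 0.52179592 -0.10571589]
```

>>> servo_tool:
  targets:
    - [0,0.2,4,0]
    - [0,0.2,7,0]
    - [0,0.2,9,0]
    - [0,0.2,10,0]
    - [0,0.2,10.7,0]
    - [0,0.2,11.1,0]
    - [0,0.2,11.1,0]
    - [0,0.2,11.1,0]

```text
time: 5.5
tool_pos: [0.54, -0.1072, 0.0242]
ee_rot: [3.14, 0.001, 1.667]
wrist_force: [-0.4, 0.1, -1.1]
width: 0.0147
finger_force: 30.0
```

>>> servo_tool:
  targets:
    - [0,0,0.1,0]
    - [0,0,0.1,0]

```text
time: 5.75
tool_pos: [0.5395, -0.1071, 0.0226]
ee_rot: [3.141, 0.0, 1.667]
wrist_force: [1.1, 0.3, -1.3]
width: 0.0147
finger_force: 30.0
```

>>> servo_tool:
  targets:
    - [0,0,0,0]
    - [0,0,0,0]
    - [0,0,0,0]
  claw: 197

```text
time: 6.12
tool_pos: [0.5395, -0.107, 0.0225]
ee_rot: [3.141, 0.0, 1.667]
wrist_force: [-0.3, -0.1, -0.1]
width: 0.0214
finger_force: 0.0
```

>>> servo_tool:
  targets:
    - [0,0,-4,0]
    - [0,0,-9,0]
    - [0,0,-15,0]
    - [0,0,-18,0]
    - [0,0,-18,0]

```text
time: 6.75
tool_pos: [0.541, -0.1075, 0.2059]
ee_rot: [3.135, 0.003, 1.667]
wrist_force: [-0.0, -0.4, -0.8]
width: 0.0215
finger_force: 0.0
```

```bash
python3 -c "
from h import *
go(.486,-.403,.2,95.5)
"
```

```text
go [-28.89  -8.31   0.59] turn 0.0 q6 end -45 t 6.75
```

>>> servo_tool:
  targets:
    - [-28.9,-8.3,0.6,89.8]
    - [-28.9,-8.3,0.6,89.8]
    - [-28.9,-8.3,0.6,89.8]
    - [-28.9,-8.3,0.6,89.8]
    - [-28.9,-8.3,0.6,89.8]
    - [-28.9,-8.3,0.6,89.8]
    - [-28.9,-8.3,0.6,89.8]
    - [-28.9,-8.3,0.6,89.8]
  claw: 110

```text
time: 7.75
tool_pos: [0.4835, -0.4022, 0.1928]
ee_rot: [-3.137, 0.003, 0.16]
wrist_force: [-0.5, 0.4, -0.5]
width: 0.0537
finger_force: 0.0
```

>>> servo_tool:
  targets:
    - [0,0,0,0]
    - [0,0,0,0]
    - [0,0,0,0]
    - [0,0,0,0]

```text
time: 8.25
tool_pos: [0.4845, -0.4026, 0.1964]
ee_rot: [3.142, 0.0, 0.168]
wrist_force: [-0.6, 0.5, -0.4]
width: 0.0535
finger_force: 0.0
```

```bash
python3 -c "
from h import *
o=get_obs();print(o['tool_pos'],np.degrees(o['ee_rot']))
np.save('cm4.npy',camera_model('wrist'),allow_pickle=True)
cv2.imwrite('pics/w4.png',snapshot('wrist'))
print(at('top',(488,247),.01),at('top',(488,263),.01))
"
```

```text
[ 0.48451543 -0.40257396  0.19643986] [1.79995385e+02 1.08427807e-03 9.60448572e+00]
[ 0.45166137 -0.44600089  0.01      ] [ 0.40848338 -0.44457741  0.01      ]
```

View pics/w4.png

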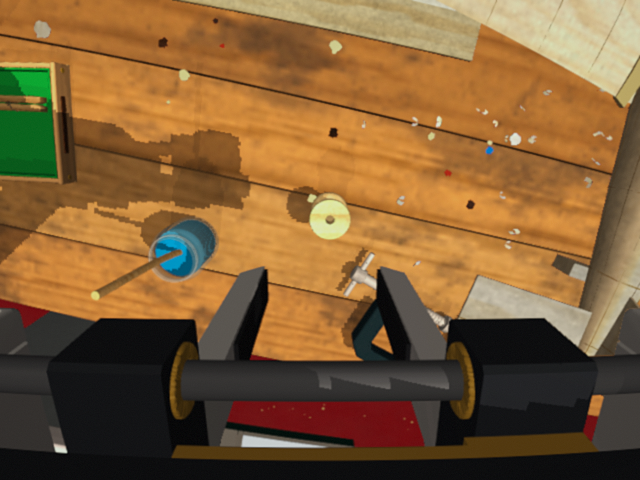

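Reel top is centred at (330,219), radius about 20 px. The clamp's T-handle is at (345–375, 252–295). The peg lies flat in the green bin at (20,103).

```bash
python3 -c "
from h import *
cm=np.load('cm4.npy',allow_pickle=True).item()
P=lambda u,z:at('wrist',u,z,cm)[:2]
r=P((330,219),.042);print(r,'diam',np.linalg.norm(P((309.5,219),.042)-P((350.5,219),.042)))
print('T',P((372,254),.015),P((348,290),.015),'stick',P((95,295),.155),'peb',P((312,198),.005))
print('peg far end',P((46,103),.017),'board',P((62,62),.022),P((75,180),.022))
go(*r,.2,9.6)"
```

```text
[ 0.48695587 -0.40951567] diam 0.03451871850829897
T [ 0.45467779 -0.45562123] [ 0.41534852 -0.44012149] stick [ 0.44338395 -0.27445225] peb [ 0.49585441 -0.39182869]
peg far end [ 0.54349457 -0.14703509] board [ 0.57948914 -0.16398438] [ 0.48027981 -0.17898653]
go [ 0.13  0.72 -0.35] turn -0.0 q6 end 40 t 8.3
```

>>> servo_tool:
  targets:
    - [0.1,0.7,5,0]
    - [0.1,0.7,10,0]
    - [0.1,0.7,14,0]
    - [0.1,0.7,16,0]
    - [0.1,0.7,17.2,0]
    - [0.1,0.7,17.6,0]
    - [0.1,0.7,17.6,0]
    - [0.1,0.7,17.6,0]

```text
time: 9.3
tool_pos: [0.4874, -0.4101, 0.0221]
ee_rot: [3.139, -0.002, 0.167]
wrist_force: [-0.6, 0.2, 0.4]
width: 0.0534
finger_force: 0.0
```

>>> servo_tool:
  targets:
    - [0,0,0,0]
    - [0,0,0,0]
    - [0,0,0,0]
    - [0,0,0,0]
  claw: 255

```text
time: 9.8
tool_pos: [0.4868, -0.4095, 0.0209]
ee_rot: [3.141, -0.0, 0.167]
wrist_force: [-0.2, 0.3, 0.9]
width: 0.0337
finger_force: 30.0
```

>>> servo_tool:
  targets:
    - [0,0,-4,0]
    - [0,0,-9,0]
    - [0,0,-15,0]
    - [0,0,-18,0]
    - [0,0,-18,0]

```text
time: 10.42
tool_pos: [0.4878, -0.4105, 0.2041]
ee_rot: [3.136, -0.004, 0.167]
wrist_force: [0.3, 0.0, 0.1]
width: 0.0333
finger_force: 30.0
```

```bash
python3 -c "
from h import *
c=np.array([.5218,-.1057]);px=np.array([.9955,.097])
p=c-.021*px;print(p)
go(*p,.15,5.7)
cv2.imwrite('pics/w5.png',snapshot('wrist')[100:480])
"
```

```text
[ 0.5008945 -0.107737 ]
go [  6.32 -29.64   5.41] turn 3.9 q6 end 72 t 10.43
```

View pics/w5.png

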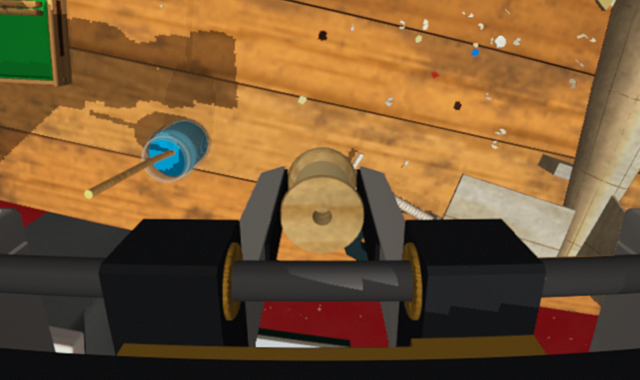

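The reel is held upright and centred. Now to the green bin.

>>> servo_tool:
  targets:
    - [1.3,-6,0,1]
    - [2.6,-12,0,2]
    - [4,-18,0,3]
    - [5,-24,0,3.9]
    - [6.3,-29.6,2,3.9]
    - [6.3,-29.6,5.4,3.9]
    - [6.3,-29.6,5.4,3.9]
    - [6.3,-29.6,5.4,3.9]

```text
time: 11.48
tool_pos: [0.4993, -0.1074, 0.1457]
ee_rot: [-3.141, 0.002, 0.098]
wrist_force: [-0.0, -0.2, -0.4]
width: 0.0338
finger_force: 30.0
```

>>> servo_tool:
  targets:
    - [0,0,0,0]
    - [0,0,0,0]

```text
time: 11.72
tool_pos: [0.5002, -0.1079, 0.1476]
ee_rot: [3.141, -0.002, 0.097]
wrist_force: [0.3, 0.2, -0.8]
width: 0.0337
finger_force: 30.0
```

```bash
python3 -c "
from h import *
go(.5009,-.1077,.0265,5.7)
np.save('cm6.npy',camera_model('wrist'),allow_pickle=True)
cv2.imwrite('pics/w6.png',snapshot('wrist'))
"
```

```text
go [ 7.000e-02 -1.000e-02  1.211e+01] turn -0.1 q6 end 72 t 11.72
```

View pics/w6.png

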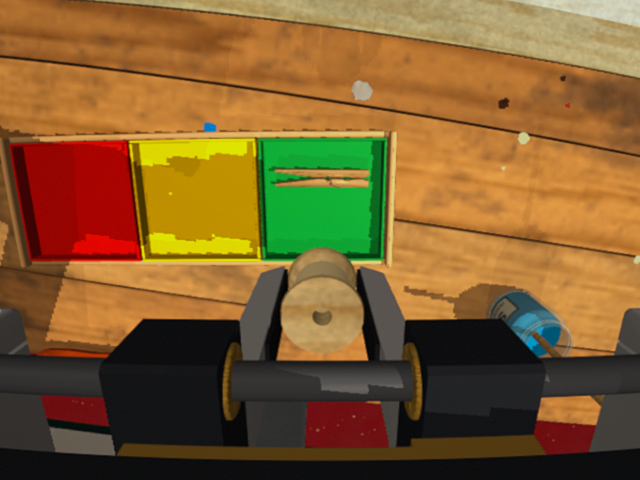

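Peg lies in the green bin at (322,178), well in the far half. Green rim is (258,138)–(385,260), yellow (130,140)–(260,262), red (12,143)–(140,262).

```bash
python3 -c "
from h import *
cm=np.load('cm6.npy',allow_pickle=True).item()
P=lambda u,z=.0185:at('wrist',u,z,cm)[:2]
for q in([(258,138),(386,137),(385,260),(260,260)],[(130,140),(258,138),(260,262),(143,261)],[(10,143),(129,140),(142,262),(29,262)]):
  print(np.mean([P(u) for u in q],0))
print('peg',P((322,178),.011),P((322,186),.011))"
```

```text
[ 0.52149292 -0.1066381 ]
[ 0.51115236 -0.01052673]
[0.50112582 0.08660618]
peg [ 0.53811721 -0.1048221 ] [ 0.53192521 -0.10542648]
```

>>> servo_tool:
  targets:
    - [0.1,0,4,0]
    - [0.1,0,8,0]
    - [0.1,0,10.5,0]
    - [0.1,0,11.5,0]
    - [0.1,0,12.1,0]
    - [0.1,0,12.1,0]
    - [0.1,0,12.1,0]
    - [0.1,0,12.1,0]

```text
time: 12.78
tool_pos: [0.5011, -0.1071, 0.0261]
ee_rot: [3.141, -0.001, 0.099]
wrist_force: [-0.0, -0.1, -0.7]
width: 0.0336
finger_force: 30.0
```

>>> servo_tool:
  targets:
    - [0,0,0,0]
    - [0,0,0,0]
    - [0,0,0,0]
  claw: 125

```text
time: 13.15
tool_pos: [0.5007, -0.1069, 0.0255]
ee_rot: [3.141, -0.0, 0.099]
wrist_force: [-0.1, -0.1, 0.1]
width: 0.0479
finger_force: 0.0
```

>>> servo_tool:
  targets:
    - [0,0,-4,0]
    - [0,0,-9,0]
    - [0,0,-15,0]
    - [0,0,-18,0]
    - [0,0,-18,0]

```text
time: 13.78
tool_pos: [0.5022, -0.1074, 0.2087]
ee_rot: [3.139, -0.006, 0.099]
wrist_force: [-0.0, -0.2, -0.5]
width: 0.0483
finger_force: 0.0
```

```bash
python3 -c "
from h import *
go(.450,.397,.2,-36.4)
go(.450,.397,.2,143.6)
"
```

```text
go [ -0.22 -50.71   0.87] turn 42.1 q6 end 168 t 13.78
go [ -0.22 -50.71   0.87] turn -137.9 q6 end -12 t 13.78
```

```bash
python3 -c "
from h import *
go(.458,.278,.2,95.7)
"
```

```text
go [ -0.6  -38.79   0.87] turn -90.0 q6 end 26 t 13.78
```

>>> servo_tool:
  targets:
    - [-0.6,-38.8,0.9,-90]
    - [-0.6,-38.8,0.9,-90]
    - [-0.6,-38.8,0.9,-90]
    - [-0.6,-38.8,0.9,-90]
    - [-0.6,-38.8,0.9,-90]
    - [-0.6,-38.8,0.9,-90]
    - [-0.6,-38.8,0.9,-90]
    - [-0.6,-38.8,0.9,-90]
  claw: 50

```text
time: 14.78
tool_pos: [0.4547, 0.2797, 0.1929]
ee_rot: [-3.136, 0.002, 1.608]
wrist_force: [0.1, 0.7, -0.3]
width: 0.0757
finger_force: 0.0
```

>>> servo_tool:
  targets:
    - [0,0,0,0]
    - [0,0,0,0]
    - [0,0,0,0]
    - [0,0,0,0]

```text
time: 15.28
tool_pos: [0.4566, 0.2783, 0.1964]
ee_rot: [3.142, 0.0, 1.597]
wrist_force: [0.1, 0.4, 0.4]
width: 0.0752
finger_force: 0.0
```

```bash
python3 -c "
from h import *
o=get_obs();print(o['tool_pos'],np.degrees(o['ee_rot']))
np.save('cm7.npy',camera_model('wrist'),allow_pickle=True)
cv2.imwrite('pics/w7.png',snapshot('wrist'))
"
```

```text
[0.45655543 0.27827877 0.19640971] [1.79998091e+02 2.87389001e-03 9.15190843e+01]
```

View pics/w7.png

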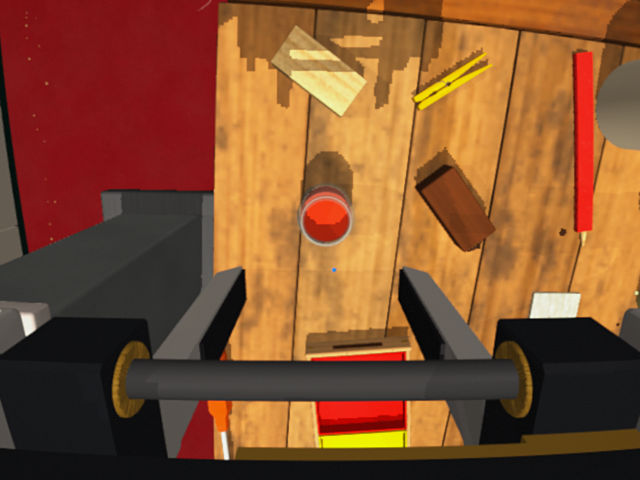

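Red jar rim is centred at (326,220), about 53 px across. Pine's top corners are (294,26), (366,78), (344,116) and (271,62). The dark block is clear to the right at (455,207).

```bash
python3 -c "
from h import *
cm=np.load('cm7.npy',allow_pickle=True).item()
P=lambda u,z:at('wrist',u,z,cm)[:2]
r=P((326,220),.062);print(r,np.linalg.norm(P((299.5,220),.062)-P((353,220),.062)))
q=np.array([P(u,.028) for u in[(294,26),(366,78),(344,116),(271,62)]]);print('pine',q.mean(0),[round(np.linalg.norm(q[i]-q[i-1]),4) for i in range(4)],np.degrees(np.arctan2(*(q[1]-q[0])[::-1])))
print('dark near',P((417,186),.028),P((467,250),.028))
go(*r,.2,91.5)"
```

```text
[0.45933413 0.28319252] 0.04226771443919003
pine [0.45083805 0.39908144] [np.float64(0.0331), np.float64(0.0701), np.float64(0.0348), np.float64(0.0729)] -32.79560538265516
dark near [0.53773708 0.30770843] [0.5885919  0.25107253]
go [ 0.48  0.29 -0.35] turn 0.0 q6 end 30 t 15.32
```

>>> servo_tool:
  targets:
    - [0.4,0.3,4,0]
    - [0.4,0.3,8,0]
    - [0.4,0.3,12,0]
    - [0.4,0.3,15,0]
    - [0.4,0.3,16.5,0]
    - [0.4,0.3,16.9,0]
    - [0.4,0.3,16.9,0]
    - [0.4,0.3,16.9,0]

```text
time: 16.32
tool_pos: [0.4604, 0.2832, 0.029]
ee_rot: [3.139, -0.001, 1.599]
wrist_force: [0.1, 0.2, -0.4]
width: 0.0758
finger_force: 0.0
```

>>> servo_tool:
  targets:
    - [0,0,0,0]
    - [0,0,0,0]
    - [0,0,0,0]
    - [0,0,0,0]
    - [0,0,0,0]
  claw: 255

```text
time: 16.95
tool_pos: [0.4594, 0.2827, 0.0276]
ee_rot: [3.141, 0.0, 1.599]
wrist_force: [-0.9, 0.3, 0.9]
width: 0.0479
finger_force: 30.0
```

>>> servo_tool:
  targets:
    - [0,0,-1,0]
    - [0,0,-3,0]
    - [0,0,-6,0]
    - [0,0,-9,0]
    - [0,0,-10,0]
    - [0,0,-10,0]
    - [0,0,-10,0]

```text
time: 17.82
tool_pos: [0.4585, 0.2822, 0.1257]
ee_rot: [-3.139, 0.001, 1.599]
wrist_force: [-0.1, -0.6, -1.5]
width: 0.0475
finger_force: 29.9
```

```bash
python3 -c "
from h import *
go(.5015,.0885,.1,95.7)
cv2.imwrite('pics/w8.png',snapshot('wrist'))
"
```

```text
go [-19.49   3.76   2.57] turn -4.1 q6 end 4 t 17.82
```

View pics/w8.png

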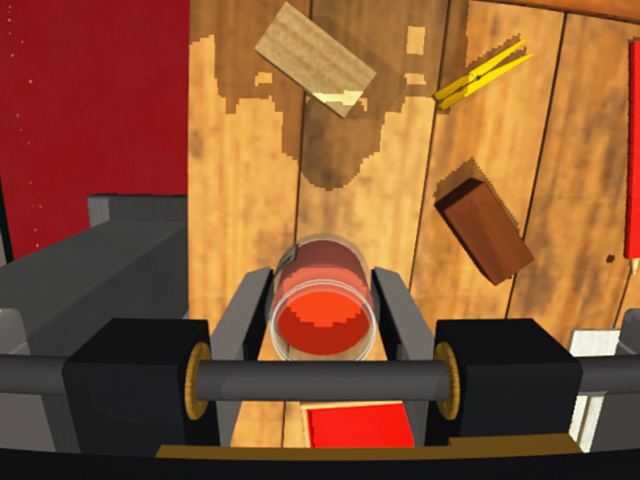

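The jar is held upright. Moving gently to the red bin.

>>> servo_tool:
  targets:
    - [-2,0.4,0,-0.5]
    - [-5,1,0,-1]
    - [-8.5,1.7,0,-2]
    - [-12,2.4,0,-3]
    - [-15.5,3,1,-4.1]
    - [-18,3.5,2,-4.1]
    - [-19.3,3.7,2.5,-4.1]
    - [-19.5,3.8,2.6,-4.1]

```text
time: 18.88
tool_pos: [0.5022, 0.0885, 0.1004]
ee_rot: [-3.14, -0.0, 1.669]
wrist_force: [0.5, -0.1, -1.9]
width: 0.0476
finger_force: 29.9
```

>>> servo_tool:
  targets:
    - [0,0,0,0]
    - [0,0,0,0]
    - [0,0,0,0]

```text
time: 19.25
tool_pos: [0.5028, 0.0895, 0.1018]
ee_rot: [3.141, -0.0, 1.671]
wrist_force: [-0.4, -0.1, -1.1]
width: 0.0479
finger_force: 29.9
```

```bash
python3 -c "
from h import *
go(.5015,.0885,.0333,95.7)
"
```

```text
go [-0.08 -0.14  6.85] turn 0.1 q6 end 4 t 19.25
```

>>> servo_tool:
  targets:
    - [-0.1,-0.1,2,0]
    - [-0.1,-0.1,4,0]
    - [-0.1,-0.1,5.5,0]
    - [-0.1,-0.1,6.3,0]
    - [-0.1,-0.1,6.6,0]
    - [-0.1,-0.1,6.8,0]
    - [-0.1,-0.1,6.8,0]
    - [-0.1,-0.1,6.8,0]

```text
time: 20.25
tool_pos: [0.5022, 0.0877, 0.034]
ee_rot: [3.141, 0.0, 1.67]
wrist_force: [-0.9, 0.1, -1.0]
width: 0.0475
finger_force: 29.9
```

>>> servo_tool:
  targets:
    - [0,0,0,0]
    - [0,0,0,0]
    - [0,0,0,0]
  claw: 97

```text
time: 20.62
tool_pos: [0.5021, 0.0877, 0.0338]
ee_rot: [3.141, 0.0, 1.67]
wrist_force: [0.3, 0.1, -0.2]
width: 0.0584
finger_force: 0.0
```

>>> servo_tool:
  targets:
    - [0,0,-1,0]
    - [0,0,-4,0]
    - [0,0,-9,0]
    - [0,0,-14,0]
    - [0,0,-17,0]
    - [0,0,-17,0]

```text
time: 21.38
tool_pos: [0.5036, 0.0878, 0.2073]
ee_rot: [3.134, 0.0, 1.67]
wrist_force: [-1.0, 0.8, -0.4]
width: 0.0583
finger_force: 0.0
```

```bash
python3 -c "
from h import *
go(.4508,.3985,.19,145.4)
cv2.imwrite('pics/t9.png',cv2.resize(snapshot('top')[190:290,150:400],None,fx=3,fy=3,interpolation=2))
cv2.imwrite('pics/s9.png',snapshot('scene'))
"
```

```text
go [31.44 -2.17  1.73] turn -49.7 q6 end -14 t 21.38
```

View pics/s9.png

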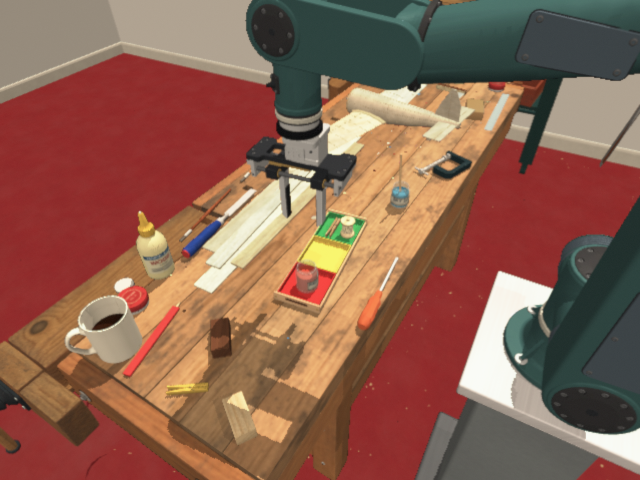

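The jar stands in the red bin, and the reel and peg are in the green one. Next is the pine offcut.

>>> servo_tool:
  targets:
    - [31.4,-2.2,1.7,-49.5]
    - [31.4,-2.2,1.7,-49.5]
    - [31.4,-2.2,1.7,-49.5]
    - [31.4,-2.2,1.7,-49.5]
    - [31.4,-2.2,1.7,-49.5]
    - [31.4,-2.2,1.7,-49.5]
    - [31.4,-2.2,1.7,-49.5]
    - [31.4,-2.2,1.7,-49.5]
  claw: 90

```text
time: 22.48
tool_pos: [0.4491, 0.3964, 0.1857]
ee_rot: [-3.14, 0.0, 2.532]
wrist_force: [0.0, 0.6, 0.1]
width: 0.0604
finger_force: 0.0
```

>>> servo_tool:
  targets:
    - [0,0,0,0]
    - [0,0,0,0]

```text
time: 22.72
tool_pos: [0.4493, 0.3971, 0.1868]
ee_rot: [3.141, 0.0, 2.533]
wrist_force: [0.1, -0.2, -0.5]
width: 0.0611
finger_force: 0.0
```

```bash
python3 -c "
from h import *
o=get_obs();print(o['tool_pos'],np.degrees(o['ee_rot']))
np.save('cm10.npy',camera_model('wrist'),allow_pickle=True)
cv2.imwrite('pics/w10.png',snapshot('wrist'))
"
```

```text
[0.44931982 0.39711137 0.18684158] [1.79967583e+02 2.02860503e-02 1.45103204e+02]
```

View pics/w10.png

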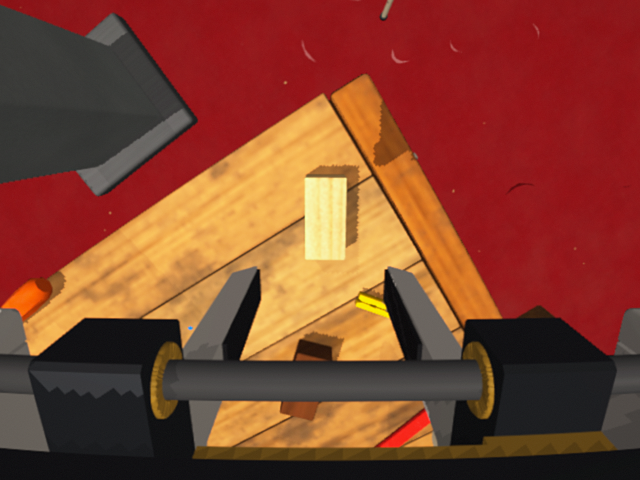

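Pine's top face is (305,178)–(346,260), square to the tool. The yellow peg's near end is at (357,297).

```bash
python3 -c "
from h import *
cm=np.load('cm10.npy',allow_pickle=True).item()
P=lambda u,z:at('wrist',u,z,cm)[:2]
q=np.array([P(u,.028) for u in[(305,178),(346,178),(346,260),(306,260)]]);print(q.mean(0),[round(np.linalg.norm(q[i]-q[i-1]),4) for i in range(4)],np.degrees(np.arctan2(*(q[1]-q[2])[::-1])))
print('yp',P((357,297),.01))
go(*q.mean(0),.02,145)"
```

```text
[0.45122756 0.3992205 ] [np.float64(0.0718), np.float64(0.0341), np.float64(0.0719), np.float64(0.0351)] 145.97334678437187
yp [0.5334534  0.37862487]
go [-0.05  0.27 16.68] turn 0.1 q6 end -13 t 22.77
```

>>> servo_tool:
  targets:
    - [0,0.3,5,-1]
    - [0,0.3,10,-1]
    - [0,0.3,14,-1]
    - [0,0.3,16,-1]
    - [0,0.3,16.6,-1]
    - [0,0.3,16.6,-1]
    - [0,0.3,16.6,-1]
    - [0,0.3,16.6,-1]

```text
time: 23.78
tool_pos: [0.4513, 0.401, 0.0219]
ee_rot: [3.139, 0.001, 2.552]
wrist_force: [0.2, 0.5, 0.0]
width: 0.0609
finger_force: 0.0
```

>>> servo_tool:
  targets:
    - [0,0,0,0]
    - [0,0,0,0]
    - [0,0,0,0]
    - [0,0,0,0]
  claw: 255

```text
time: 24.28
tool_pos: [0.4505, 0.4004, 0.0205]
ee_rot: [-3.141, 0.0, 2.552]
wrist_force: [1.1, 0.0, 0.7]
width: 0.0347
finger_force: 29.9
```

>>> servo_tool:
  targets:
    - [0,0,-4,0]
    - [0,0,-9,0]
    - [0,0,-15,0]
    - [0,0,-17,0]
    - [0,0,-17,0]

```text
time: 24.9
tool_pos: [0.4514, 0.4012, 0.1929]
ee_rot: [3.137, 0.002, 2.552]
wrist_force: [0.8, -0.4, -0.8]
width: 0.0347
finger_force: 29.9
```

```bash
python3 -c "
from h import *
go(.5115,-.009,.18,95.7)
"
```

```text
go [-27.81 -30.74   1.29] turn 50.5 q6 end -7 t 24.9
```

>>> servo_tool:
  targets:
    - [-4,-4.4,0,8]
    - [-8,-8.8,0,16]
    - [-12,-13.2,0,24]
    - [-16,-17.7,0,32]
    - [-20,-22,0,40]
    - [-24,-26.5,0,48]
    - [-27,-30,1,50.5]
    - [-27.8,-30.7,1.3,50.5]

```text
time: 25.9
tool_pos: [0.5093, -0.0116, 0.1742]
ee_rot: [-3.136, -0.001, 1.666]
wrist_force: [-0.4, 0.4, -0.9]
width: 0.0349
finger_force: 29.9
```

>>> servo_tool:
  targets:
    - [0,0,0,0]
    - [0,0,0,0]
    - [0,0,0,0]

```text
time: 26.28
tool_pos: [0.5107, -0.0079, 0.1777]
ee_rot: [3.141, -0.0, 1.673]
wrist_force: [0.7, -0.6, -0.3]
width: 0.035
finger_force: 29.9
```

```bash
python3 -c "
from h import *
go(.5115,-.009,.0262,95.7)
cv2.imwrite('pics/w11.png',snapshot('wrist'))
"
```

```text
go [-0.11  0.06 15.15] turn 0.1 q6 end -7 t 26.27
```

View pics/w11.png

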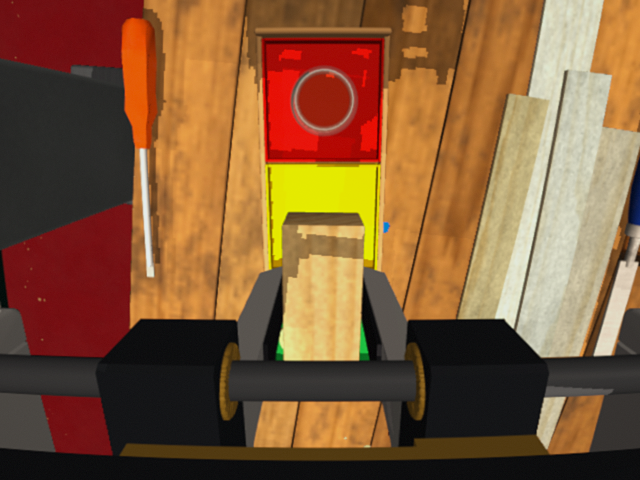

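The jar sits centred in the red bin at (323,100), and the pine is held square. I'll lower it.

>>> servo_tool:
  targets:
    - [-0.1,0.1,5,0]
    - [-0.1,0.1,9,0]
    - [-0.1,0.1,12,0]
    - [-0.1,0.1,14,0]
    - [-0.1,0.1,14.8,0]
    - [-0.1,0.1,15.1,0]
    - [-0.1,0.1,15.1,0]
    - [-0.1,0.1,15.1,0]

```text
time: 27.32
tool_pos: [0.5126, -0.0103, 0.0276]
ee_rot: [3.139, 0.001, 1.67]
wrist_force: [0.7, -0.3, -0.5]
width: 0.0347
finger_force: 29.9
```

>>> servo_tool:
  targets:
    - [0,0,0,0]
    - [0,0,0,0]
    - [0,0,0,0]
  claw: 125

```text
time: 27.7
tool_pos: [0.512, -0.0103, 0.0267]
ee_rot: [3.141, 0.0, 1.67]
wrist_force: [0.3, 0.0, 0.5]
width: 0.0477
finger_force: 0.0
```

>>> servo_tool:
  targets:
    - [0,0,-2,0]
    - [0,0,-6,0]
    - [0,0,-12,0]
    - [-6,0,-18,0]
    - [-12,0,-18,0]
    - [-18,0,-18,0]
    - [-18,0,-18,0]
    - [-18,0,-18,0]

```text
time: 28.7
tool_pos: [0.5294, -0.1896, 0.2059]
ee_rot: [-3.141, -0.001, 1.669]
wrist_force: [0.7, -0.2, 0.7]
width: 0.0482
finger_force: 0.0
```

```bash
python3 -c "
from h import *
o=get_obs();print(o['tool_pos'])
cv2.imwrite('pics/w12.png',snapshot('wrist'))
"
```

```text
[ 0.52943667 -0.18958411  0.20594418]
```

View pics/w12.png

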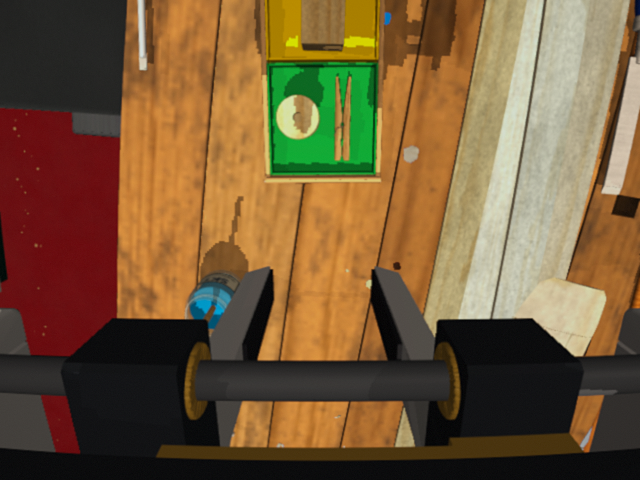

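The reel (298,117) stands beside the flat peg (343,117) in the green bin, the pine lies in the yellow bin, and the blue jar hasn't moved. Handing in.

```bash
python3 -c "
from bench import *
print(close_job())"
```

```text
the job is handed in; nothing more can be done
None
```

The caddy is packed and handed in at about 29 s of the 99 s allowed: red jar upright in the red bin, pine flat in the yellow, peg flat beside the standing reel in the green, and the yellow peg, blue jar and dark offcut untouched; the hand-in gave no verdict, so this rests on my last pictures.

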